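# Show the sample's orange band to the bench camera in the inspection mirror

### The job

Take the white sample bottle with the orange band out of the tray, stand it upright in the middle of the round black viewing stage and let go of it. Then turn the sprung inspection mirror, which has a blue grip on top, until the bench camera, which looks into the middle of the mirror, sees the orange band reflected there, and finish while still holding the mirror steady at that angle, because it swings back when let go. Do not shift or tip the other bottles, the measuring cylinder or the jar.

Things in the scene. Friction and masses are not known exactly. Their poses are not given: they have to be found in the camera images.
- sample_band (a point): Centre of the sample bottle, on its axis, 56 mm above its underside: also the centre of its orange band (24 mm high). White round bottle 52 mm across, 112 mm high, about 120 g; body straight up to 70 mm, then a shoulder; blue cap 32 mm across, from 84 to 112 mm above the underside, to grip from above. z up the bottle. It stands in one of three places in the tray, about 110 mm apart.
- stage_top (a point): Centre of the top of the fixed round black viewing stage, 90 mm across and 20 mm high, on the work surface. z up.
- viewer: Fixed viewing head: aluminium base strip 10 mm thick, 70 mm wide, 270 mm long, with the mirror's pivot post at one end and a grey bench camera (up to 97 mm high) at the other, its lens always looking at the middle of the mirror. Origin on the work surface below the mirror's pivot axis; z up. The lens lies 60 degrees clockwise (from above) of this frame's x axis.
- lens (a point): Front of the bench camera's lens, 75 mm above the work surface and 126 mm from the mirror's pivot axis.
- mirror: Upright square mirror, glass 58 mm wide, black frame 66 mm. Origin in the middle of the glass, 75 mm above the work surface (level with the lens and with the band of a bottle on the stage), on its vertical pivot axis. x: the way the glass faces; z up. At rest it faces the lens; it turns only anticlockwise seen from above, up to 1.4 rad, against a weak return spring (0.06 N m per rad).
- mirror_grip (a point): Centre of the mirror's blue bar grip, straight above the middle of the glass on the pivot axis, 145 mm above the work surface. The bar is 12 mm thick along the mirror's x axis, 50 mm long along its y axis and 36 mm high, free on all sides; it stands on a thin stem, 19 mm above the mirror's frame. Axes as the mirror's.
- sightline: The bench camera's reflected line of sight, imaginary, nothing to touch: origin in the middle of the glass, x axis along the reflected line (it turns twice as far as the mirror), z up. The camera sees the band when this line meets it: the mirror then faces half-way between the directions from its middle to the lens and to the band.
- tray: Fixed white tray, 370 mm long (its x) by 130 mm wide, walls 35 mm high, 5 mm floor and walls; origin under its centre, on the work surface. Three bottles stand in it in a row.
- green_bottle: Bystander in the tray: same bottle with a green band. Origin under its centre.
- amber_bottle: Bystander in the tray: amber bottle of the same shape with a black cap and no band. Origin under its centre.
- cylinder: Bystander: clear measuring cylinder, 178 mm high, 30 mm across, blue foot 60 mm across. Origin under its foot.
- jar: Bystander: white wide jar 80 mm across, 130 mm high. Origin under its centre.

How it is judged (in metres and radians):
On the way, in this order (a step that is already met when the one before it is completed fails the run):
1. the sample bottle stands upright in the middle of the stage, let go (horizontal distance between sample_band and stage_top below 0.018 m and z of sample_band in the frame of stage_top between 0.052 and 0.06 m and angle between sample_band's own z axis and vertical below 0.1 rad and contact force between each of the arm, the fingers and sample below 0.05 N), for 0.2 s.
2. the mirror, held in the fingers, reflects the line of sight onto the orange band (contact force between the fingers and mirror above 0.3 N and x of sample_band in the frame of sightline above 0.05 m and y of sample_band in the frame of sightline between -0.024 and 0.024 m), for 0.3 s.
At the end, for the whole second after the job is handed in: For the last second: bottle upright on the stage, within 18 mm of its centre, untouched by the robot; fingers on the mirror (over 0.3 N), mirror still (under 0.1 rad/s), and the reflected line of sight passing within 24 mm of the centre of the orange band, so that it meets the band (all of step 1 and all of step 2 and angular speed of mirror below 0.1 rad/s); the arm keeps its last pose, push and grip.
It fails at once if a bystander is shifted by more than 30 mm or tipped (distance of any of green_bottle, amber_bottle, cylinder, jar from where it was at the start of the episode above 0.03 m or angle between any of green_bottle, amber_bottle, cylinder, jar's own z axis and vertical above 0.5 rad).
It also fails if it takes over 51 s, if anything falls off the work surface, if the arm or the gripper's body presses on something with over 40 N, if the wrist force passes 120 N, or if a joint passes its speed limit or range.

### The arm

A 6-joint arm with a two-finger parallel gripper is mounted at the origin on the work surface. World frame = base frame: x ahead of the robot, y to its left, z up, the work surface at z = 0. Lengths are in m, angles in degrees, forces in N, time in s.
With the tool pointing down it reaches from about 0.375 to 0.9 m from the base axis. Payload 3.1 kg.
Tool frame: the origin (TCP) lies between the finger pads; the fingertips stand bot.tip_extent ahead of it and the grasp point (between the pads) lies 2 mm behind it (bot.tip_extent is the distance from the TCP to the fingertips, in m); z points along the fingers, y is the direction in which the jaws open and shut (so a half turn about z gives the same grasp; the last joint's range is limited). The gripper opens to 87 mm and grips with 3 to 60 N. Pads are 19 mm wide; open, the fingers measure 117 mm over their backs; the gripper's body (75 mm by 190 mm) begins 51 mm behind the grasp point.
Start: joints at [-80.415, 30.224, 82.088, -0, 67.689, -10.227], TCP at [0.212, -0.588, 0.24] pointing down, gripper open.
Joint ranges: [-176.69, 176.69], [-43.24, 126.21], [12.49, 139.97], [-82, 262], [0, 151.66], [-163.58, 163.58]. Speed limits (degrees/s): [159.86, 159.86, 180, 180, 180, 180].

### API

Orientations are given as a 3x3 rotation matrix whose columns are the frame's x, y, z axes.
In Python, from rig import bot, imaging, recognise, masks_of, mark_of gives the robot as it stands.
- The arm moves only by the tool send_rows, never from a script. Its argument "plan" is a list that holds one entry, the list of rows, each a list of 5 numbers: the shift along the world's x, y, z normalised to -1 to 1, where 1 is 0.03 m, then the turn about the world's z normalised to -1 to 1, where 1 is 0.1 rad, then the closure, from -1 (fully open) to 1 (shut). A call has 1 to 20 rows; each row shifts and turns the commanded pose from where the row before left it; what a row does not reach is not made up. A row lasts 1/10 s, in which the tool goes at most 50 mm and 8.59 degrees, less where a joint would pass 70% of its speed; a pose out of reach is approached as far as the arm can. A call with a number of a shift or a turn outside -1 to 1 is refused whole. A call with a gripper value outside its range is refused whole. The fingers move at their own pace and stop on an object; the grip force is fixed at half the most. Time passes only in rows, so rows that do not move let the fingers close. It gives the time, the measured TCP pose, the force and the opening at its end, in the units of the state.
- bot.read_state(): the state, without advancing time (a new reading comes with each control period).
- imaging.capture(name): name is "side" or "top"; returns a dict with "img" (420x560x3 uint8, blue, green, red), "mtx" (3x3 intrinsics, pixels), "pose" (4x4, takes a point from camera to world coordinates). Camera axes: x right, y down, z forward; pixel columns grow to the right and rows downward; lengths in m; the calibration is good to about 2 mm. A picture is of the moment at which its call begins. There is no depth.
- bot.hand_in(): hands the job in, once; it reports no verdict.
Trained networks look in the newest picture that a camera, given by its name, has taken for a name from the list of things; names that differ only in an ending like _2 or _b are one class to them, and where a whole thing is asked for, a point or a joint stands for the part that bears it (a point fixed in the world has none). Each returns a list of dicts, best first, with "conf" (0 to 1); they miss things now and then, are a little off and sometimes report something else, mostly with a low value. They report only what shows in the picture. A call takes as long as a camera call.
- recognise(camera, target): "at" ([x, y, z] in m, in world coordinates, good to about 4 mm: the middle of the surface that is visible of it).
- masks_of(camera, target): "region" (420x560 bool, what is visible of it).
- mark_of(camera, target): "at" ([x, y, z] in m, in world coordinates, good to about 4 mm: a listed point, or the origin of a listed thing).
The state is a dict: "time_s": time; "joint_positions": joint angles; "qvel": joint speeds; "tau": joint torques, N m; "position": TCP position; "tcp_rot": TCP orientation; "force": force on the tool from outside, world axes, zero at the start; "moment": the same for the moment, N m; "opening": opening from 0.0 (shut) to 1.0 (fully open).
Only numpy, scipy, OpenCV 4.12 (cv2) and the standard library are available. Lean on these libraries where they do the work, as an engineer would, in place of code of your own. Each camera call takes 0.05 s, during which the arm holds its last target.

## Working session

There is one attempt and no reset: what is moved stays moved. The work goes in short steps, Python scripts to look and compute and a tool call to move; the robot and the scene stay as the last step left them, time stands still between calls to the robot, and variables do not carry over. Pictures are saved under pics/ and viewed, and the job is handed in when it is done.

Besides the shell and the picture viewer there is one more tool, called after ">>>" as name(argument=value, ...), one argument or row to a line, values as JSON. send_rows: Moves the arm, as the interface text tells. Its arguments: {"type":"object","properties":{"plan":{"type":"array"}},"required":["plan"]}

```bash
mkdir -p pics; python3 - <<'E'
from rig import bot, imaging, recognise, masks_of, mark_of
import cv2, numpy as np
print(bot.tip_extent, bot.read_state())
for c in ["side","top"]:
    d=imaging.capture(c); cv2.imwrite(f"pics/{c}0.png",d["img"])
    print(c,np.round(d["pose"],3).tolist())
    for n in ["sample_band","stage_top","viewer","lens","mirror","mirror_grip","tray","green_bottle","amber_bottle","cylinder","jar"]:
        print(n,[(np.round(r["at"],3).tolist(),round(r["conf"],2)) for r in mark_of(c,n)[:3]])
E
```

```text
0.017 {'time_s': 0.0, 'joint_positions': array([-8.04137780e+01,  3.02767745e+01,  8.21584556e+01, -4.19226717e-04,
        6.76898814e+01, -1.02267511e+01]), 'qvel': array([ 0.04808435, -0.01247768,  0.01288795,  0.00387111, -0.11803808,
       -0.01388195]), 'tau': array([ 7.86185465e-04, -4.40033519e+01, -1.76593226e+01,  6.34428626e-02,
        5.80936612e-02, -1.76323988e-04]), 'position': array([ 0.21175419, -0.5872712 ,  0.23858362]), 'tcp_rot': array([[ 9.40803173e-01,  3.38953171e-01, -3.70314199e-04],
       [ 3.38953160e-01, -9.40800789e-01,  2.15198753e-03],
       [ 3.81031109e-04, -2.15011587e-03, -9.99997616e-01]]), 'force': array([ 0.33527363,  0.18557836, -0.42710697]), 'moment': array([ 0.01348222,  0.00682733, -0.00943474]), 'opening': 0.9971002224114367}
side [[-0.816, -0.428, 0.388, 0.079], [-0.578, 0.588, -0.566, 0.66], [0.014, -0.686, -0.727, 1.028], [0.0, 0.0, 0.0, 1.0]]
sample_band [([0.413, 0.355, 0.058], 0.87)]
stage_top [([0.623, -0.038, 0.022], 0.63)]
viewer [([0.46, -0.066, 0.001], 0.78)]
lens [([0.506, -0.178, 0.074], 0.61)]
mirror [([0.458, -0.067, 0.0
[... 231 characters left out ...]
([0.653, -0.426, 0.0], 0.66)]
top [[0.029, -0.999, 0.041, 0.503], [-1.0, -0.028, 0.007, -0.027], [-0.006, -0.041, -0.999, 1.059], [0.0, 0.0, 0.0, 1.0]]
sample_band [([0.406, 0.355, 0.064], 0.73)]
stage_top [([0.622, -0.041, 0.018], 0.59)]
viewer [([0.46, -0.062, -0.002], 0.92), ([0.519, 0.372, -0.001], 0.3)]
lens [([0.509, -0.177, 0.074], 0.76)]
mirror [([0.463, -0.063, 0.078], 0.66)]
mirror_grip [([0.456, -0.064, 0.144], 0.52)]
tray [([0.516, 0.363, -0.0], 0.9), ([0.457, -0.064, 0.144], 0.41)]
green_bottle [([0.63, 0.362, 0.006], 0.73), ([0.462, -0.061, 0.076], 0.53)]
amber_bottle [([0.516, 0.37, 0.002], 0.59)]
cylinder [([0.717, -0.231, -0.003], 0.64)]
jar [([0.655, -0.426, -0.004], 0.94)]
```

View pics/top0.png

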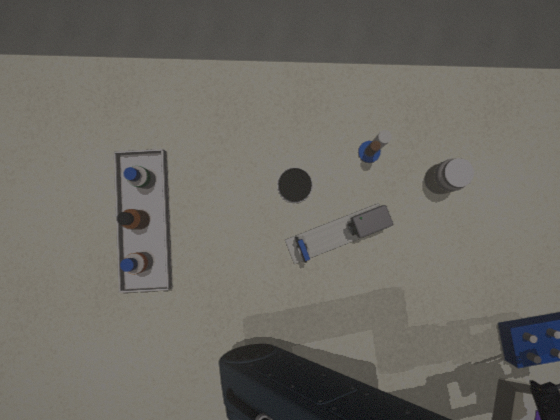

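View pics/side0.png

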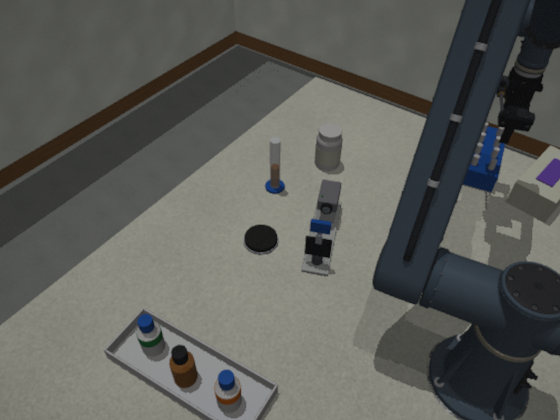

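The top view shows the orange-band bottle at about (135,263) in the tray's near end, the stage at (295,184), and the mirror grip at (302,248). The side view agrees, with the bottle at (228,390) and the stage at (261,238). I'll refine these positions from pixels.

```bash
cat > h.py <<'E'
from rig import bot, imaging, recognise, masks_of, mark_of
import cv2, numpy as np
def ray(d,uv,z):
    K,P=d["mtx"],d["pose"]
    r=P[:3,:3]@np.linalg.solve(K,[uv[0],uv[1],1.]); c=P[:3,3]
    return c+r*(z-c[2])/r[2]
def blobs(img,m):
    n,l,s,c=cv2.connectedComponentsWithStats(m.astype(np.uint8))
    return [(s[i][4],c[i],l==i) for i in range(1,n) if s[i][4]>20]
def pix(d,p):
    P=np.linalg.inv(d["pose"]); q=d["mtx"]@(P[:3,:3]@np.array(p)+P[:3,3]); return q[:2]/q[2]
E
python3 - <<'E'
from h import *
for c in ["top","side"]:
    d=imaging.capture(c); hsv=cv2.cvtColor(d["img"],cv2.COLOR_BGR2HSV)
    blue=(hsv[...,0]>100)&(hsv[...,0]<130)&(hsv[...,1]>120)&(hsv[...,2]>60)
    for a,ce,_ in blobs(d["img"],blue):
        print(c,"blue",a,ce.round(1),"z.117",ray(d,ce,.117)[:2].round(4),"z.103",ray(d,ce,.103)[:2].round(4),"z.145",ray(d,ce,.145)[:2].round(4))
    m=masks_of(c,"stage_top"); print(len(m))
    dark=(hsv[...,2]<50)
    for a,ce,l in blobs(d["img"],dark):
        p=ray(d,ce,.02)
        if abs(p[0]-.62)<.04 and abs(p[1]+.04)<.04: print(c,"stage",a,ce.round(1),p.round(4),ray(d,ce,.012).round(4))
    print("proj grip",pix(d,[.457,-.063,.145]),"cap",pix(d,[.41,.356,.103]),pix(d,[.41,.356,.117]))
    i=d["img"]; 
    for n,p in [("cap",[.41,.356,.1]),("grip",[.457,-.063,.12])]:
        u,v=map(int,pix(d,p)); cv2.imwrite(f"pics/{c}_{n}1.png",cv2.resize(i[max(0,v-40):v+40,max(0,u-40):u+40],None,fx=6,fy=6,interpolation=cv2.INTER_CUBIC))
    for n in ["sample_band","mirror_grip","lens","stage_top","viewer"]:
        print(n,[(np.round(r["at"],3).tolist(),round(r["conf"],2)) for r in mark_of(c,n)[:2]])
E
python3 - <<'E'
import cv2,numpy as np
a=[cv2.imread(f"pics/{c}_{n}1.png") for c in("top","side") for n in ("cap","grip")]
a=[cv2.resize(x,(380,290)) for x in a]
cv2.imwrite("pics/m1.png",np.vstack([np.hstack(a[:2]),np.hstack(a[2:])]))
E
```

```text
top blue 97 [363.1 149.2] z.117 [ 0.7013 -0.202 ] z.103 [ 0.7042 -0.2046] z.145 [ 0.6954 -0.1969]
top blue 51 [374.6 156.5] z.117 [ 0.6843 -0.23  ] z.103 [ 0.687 -0.233] z.145 [ 0.679 -0.224]
top blue 111 [129.8 173.2] z.117 [0.6276 0.3585] z.103 [0.6294 0.3642] z.145 [0.6239 0.347 ]
top blue 90 [303.4 249.7] z.117 [ 0.4559 -0.0647] z.103 [ 0.4552 -0.0653] z.145 [ 0.4573 -0.0636]
top blue 122 [126.4 264.6] z.117 [0.4082 0.3569] z.103 [0.4068 0.3626] z.145 [0.411  0.3455]
top blue 1212 [536.9 339.8] z.117 [ 0.2602 -0.6202] z.103 [ 0.2566 -0.629 ] z.145 [ 0.2675 -0.6026]
top blue 24 [520.  364.5] z.117 [ 0.2016 -0.5807] z.103 [ 0.1971 -0.5889] z.145 [ 0.2106 -0.5642]
1
top stage 788 [294.5 184.5] [ 0.6225 -0.0406  0.02  ] [ 0.6235 -0.0407  0.012 ]
proj grip [303.11543807 249.79414082] cap [129.18039263 263.30465942] [126.81421122 263.8091742 ]
sample_band [([0.406, 0.355, 0.058], 0.58)]
mirror_grip [([0.458, -0.066, 0.143], 0.57)]
lens [([0.508, -0.178, 0.071], 0.82), ([0.519, 0.372, -0.0], 0.61)]
stage_top [([0.621, -0.04, 0.018], 0.92)]
viewer [([0.462, -0.06, -0.001], 0.88)]
side bl
[... 239 characters left out ...]
1318] z.103 [ 0.6534 -0.1439] z.145 [ 0.6273 -0.1074]
side blue 233 [320.3 225.9] z.117 [ 0.4699 -0.0853] z.103 [ 0.4759 -0.0968] z.145 [ 0.4579 -0.0624]
side blue 176 [144.5 320.9] z.117 [0.6253 0.3633] z.103 [0.6337 0.3588] z.145 [0.6085 0.3724]
side blue 193 [225.7 377.4] z.117 [0.4062 0.3604] z.103 [0.4112 0.3558] z.145 [0.3961 0.3696]
0
side stage 692 [260.6 238.2] [ 0.618  -0.0316  0.02  ] [ 0.6223 -0.037   0.012 ]
proj grip [320.77599512 225.88527563] cap [226.14111295 377.82388327] [225.66582998 374.57722211]
sample_band [([0.41, 0.354, 0.061], 0.61)]
mirror_grip [([0.456, -0.059, 0.146], 0.87)]
lens []
stage_top [([0.619, -0.034, 0.02], 0.57)]
viewer [([0.462, -0.066, 0.003], 0.59)]
```

View pics/m1.png

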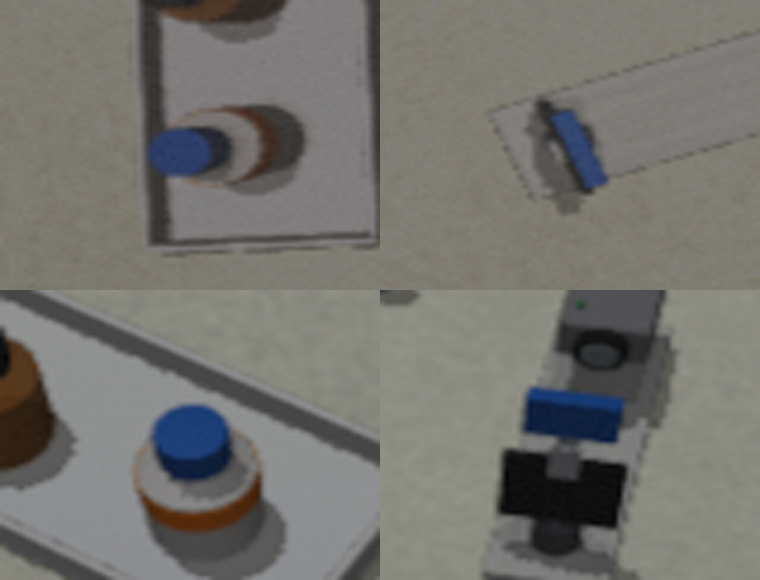

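The pixel positions and the networks agree to a few mm: cap (0.408, 0.357), stage (0.6215, -0.039), pivot (0.458, -0.063). The lens is at (0.508, -0.178), 0.125 m from the pivot against the stated 0.126. Next I move over the bottle by way of (0.45, -0.1).

>>> send_rows(
  plan=[
    [[0.46,0.95,0,0,-1],[0.46,0.95,0,0,-1],[0.46,0.95,0,0,-1],[0.46,0.95,0,0,-1],[0.46,0.95,0,0,-1],[0.46,0.95,0,0,-1],[0.46,0.95,0,0,-1],[0.46,0.95,0,0,-1],[0.46,0.95,0,0,-1],[0.46,0.95,0,0,-1],[0.46,0.95,0,0,-1],[0.46,0.95,0,0,-1],[0.46,0.95,0,0,-1],[0.46,0.95,0,0,-1],[0.46,0.95,0,0,-1],[0.46,0.95,0,0,-1],[0.46,0.95,0,0,-1]],
  ],
)

```text
time_s: 3.6
position: [0.447, -0.1023, 0.2398]
tcp_rot: [[0.941, 0.339, 0.001], [0.339, -0.941, -0.0], [0.0, 0.001, -1.0]]
force: [-0.2, -0.6, -0.1]
opening: 1.001
```

>>> send_rows(
  plan=[
    [[-0.08,0.95,0,0,-1],[-0.08,0.95,0,0,-1],[-0.08,0.95,0,0,-1],[-0.08,0.95,0,0,-1],[-0.08,0.95,0,0,-1],[-0.08,0.95,0,0,-1],[-0.08,0.95,0,0,-1],[-0.08,0.95,0,0,-1],[-0.08,0.95,0,0,-1],[-0.08,0.95,0,0,-1],[-0.08,0.95,0,0,-1],[-0.08,0.95,0,0,-1],[-0.08,0.95,0,0,-1],[-0.08,0.95,0,0,-1],[-0.08,0.95,0,0,-1],[-0.08,0.95,0,0,-1],[0,0,0,0,-1],[0,0,0,0,-1]],
  ],
)

```text
time_s: 5.4
position: [0.4077, 0.3526, 0.2394]
tcp_rot: [[0.94, 0.34, -0.0], [0.34, -0.94, -0.001], [-0.0, 0.001, -1.0]]
force: [-0.0, -0.4, 0.1]
opening: 1.001
```

>>> send_rows(
  plan=[
    [[0,0.15,-0.87,0,-1],[0,0,-0.87,0,-1],[0,0,-0.87,0,-1],[0,0,-0.87,0,-1],[0,0,-0.87,0,-1],[0,0,0,0,-1],[0,0,0,0,1],[0,0,0,0,1],[0,0,0,0,1],[0,0,0,0,1],[0,0,0,0,1],[0,0,0,0,1],[0,0,0,0,1]],
  ],
)

```text
time_s: 6.7
position: [0.408, 0.3571, 0.1092]
tcp_rot: [[0.941, 0.339, 0.0], [0.339, -0.941, 0.0], [0.0, -0.0, -1.0]]
force: [0.2, 0.3, -0.2]
opening: 0.446
```

>>> send_rows(
  plan=[
    [[0,0,0,0,1],[0,0,0,0,1],[0,0,0,0,1],[0,0,0,0,1],[0,0,0,0,1]],
  ],
)

```text
time_s: 7.2
position: [0.408, 0.3571, 0.109]
tcp_rot: [[0.941, 0.339, -0.0], [0.339, -0.941, 0.0], [-0.0, -0.0, -1.0]]
force: [-1.2, 1.1, 0.9]
opening: 0.358
```

>>> send_rows(
  plan=[
    [[0,0,0,0,1],[0,0,0.4,0,1],[0,0,0.8,0,1],[0,0,0.8,0,1],[0,0,0.8,0,1],[0,0,0.8,0,1],[0,0,0.4,0,1],[0,0,0,0,1],[0,0,0,0,1]],
  ],
)

```text
time_s: 8.1
position: [0.4075, 0.3567, 0.2286]
tcp_rot: [[0.941, 0.339, -0.001], [0.339, -0.941, -0.001], [-0.001, 0.0, -1.0]]
force: [0.3, -0.7, -0.6]
opening: 0.358
```

```bash
python3 - <<'E'
from h import *
a=[]
for c in ["top","side"]:
    d=imaging.capture(c); u,v=map(int,pix(d,[.408,.357,.17])); u=max(u,80);v=min(v,340)
    a.append(cv2.resize(d["img"][v-80:v+80,u-80:u+80],None,fx=2.4,fy=2.4))
    print(c,[(np.round(r["at"],3).tolist(),round(r["conf"],2)) for r in mark_of(c,"sample_band")[:2]])
cv2.imwrite("pics/lift.png",np.hstack(a)); print(bot.read_state()["opening"],bot.read_state()["force"])
E
```

```text
top []
side [([0.408, 0.354, 0.178], 0.72)]
0.36084375057917806 [ 0.26234673 -0.36310761 -1.35701967]
```

View pics/lift.png

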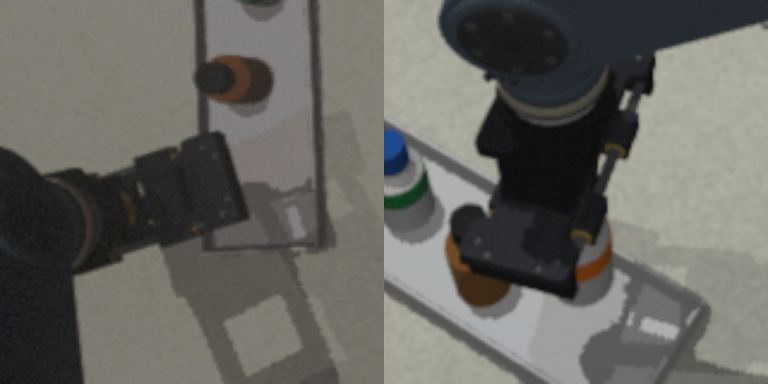

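The bottle hangs upright in the fingers, lifted clear of the tray, and the amber bottle is undisturbed. Next I carry it to above the stage.

>>> send_rows(
  plan=[
    [[0,-0.6,0.2,0,1],[0,-1,0,0,1],[0,-1,0,0,1],[0,-1,0,0,1],[0,-1,0,0,1],[0.6,-0.7,0,0,1],[0.6,-0.7,0,0,1],[0.6,-0.7,0,0,1],[0.6,-0.7,0,0,1],[0.6,-0.7,0,0,1],[0.6,-0.7,0,0,1],[0.6,-0.7,0,0,1],[0.6,-0.7,0,0,1],[0.6,-0.7,0,0,1],[0.6,-0.7,0,0,1],[0.6,-0.7,0,0,1],[0.5,-0.7,0,0,1],[0,0,0,0,1],[0,0,0,0,1]],
  ],
)

```text
time_s: 10.2
position: [0.6204, -0.0332, 0.2337]
tcp_rot: [[0.941, 0.338, -0.003], [0.338, -0.941, 0.001], [-0.002, -0.002, -1.0]]
force: [-0.9, -0.5, -2.2]
opening: 0.356
```

>>> send_rows(
  plan=[
    [[0.03,-0.2,-0.5,0,1],[0,0,-0.8,0,1],[0,0,-0.8,0,1],[0,0,-0.8,0,1],[0,0,-0.5,0,1],[0,0,-0.1,0,1],[0,0,0,0,1],[0,0,0,0,1]],
  ],
)

```text
time_s: 11.0
position: [0.6224, -0.0386, 0.1309]
tcp_rot: [[0.941, 0.339, 0.001], [0.339, -0.941, -0.0], [0.001, 0.001, -1.0]]
force: [0.1, 0.3, -0.4]
opening: 0.36
```

```bash
python3 - <<'E'
from h import *
a=[]
for c in ["top","side"]:
    d=imaging.capture(c); u,v=map(int,pix(d,[.622,-.039,.08]))
    a.append(cv2.resize(d["img"][v-60:v+60,u-60:u+60],None,fx=3.2,fy=3.2))
    print(c,[(np.round(r["at"],3).tolist(),round(r["conf"],2)) for r in mark_of(c,"sample_band")[:2]])
cv2.imwrite("pics/place.png",np.hstack(a)); s=bot.read_state();print(s["position"],s["force"])
E
```

```text
top [([0.621, -0.041, 0.082], 0.59)]
side [([0.626, -0.04, 0.082], 0.91)]
[ 0.62250222 -0.03902451  0.13110697] [-0.51399238 -0.12905262 -0.39289068]
```

View pics/place.png

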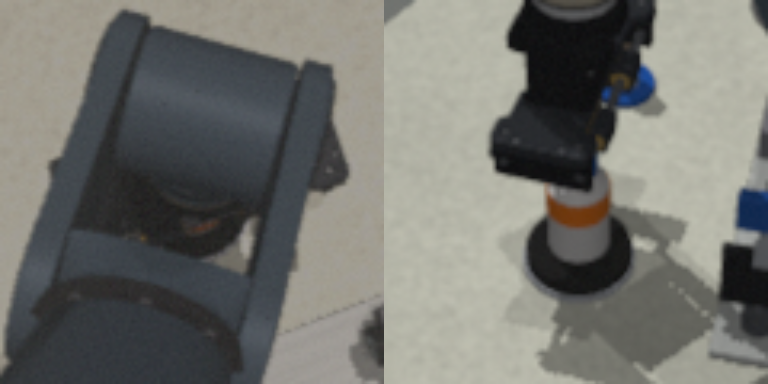

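The bottle is just above the stage and centred on it, with about 6 mm of gap left (TCP at 0.131, contact expected near 0.124). I'll lower gently and watch the force.

>>> send_rows(
  plan=[
    [[0,0,-0.08,0,1],[0,0,-0.08,0,1],[0,0,0,0,1],[0,0,0,0,1]],
  ],
)

```text
time_s: 11.6
position: [0.6218, -0.039, 0.1251]
tcp_rot: [[0.941, 0.339, -0.0], [0.339, -0.941, 0.0], [-0.0, -0.0, -1.0]]
force: [0.1, -0.0, -0.9]
opening: 0.359
```

>>> send_rows(
  plan=[
    [[0,0,-0.04,0,1],[0,0,0,0,1],[0,0,0,0,1]],
  ],
)

```text
time_s: 11.9
position: [0.6221, -0.039, 0.1241]
tcp_rot: [[0.941, 0.339, 0.0], [0.339, -0.941, -0.0], [0.0, 0.0, -1.0]]
force: [0.0, -0.0, -0.6]
opening: 0.362
```

>>> send_rows(
  plan=[
    [[0,0,-0.04,0,1],[0,0,0,0,1],[0,0,0,0,-1],[0,0,0,0,-1],[0,0,0,0,-1],[0,0,0,0,-1],[0,0,0,0,-1],[0,0,0,0,-1],[0,0,0,0,-1],[0,0,0,0,-1]],
  ],
)

```text
time_s: 12.9
position: [0.622, -0.039, 0.1228]
tcp_rot: [[0.941, 0.339, 0.0], [0.339, -0.941, 0.0], [0.0, -0.0, -1.0]]
force: [0.4, -0.3, 0.1]
opening: 0.962
```

>>> send_rows(
  plan=[
    [[0,0,0.4,0,-1],[0,0,0.7,0,-1],[0,0,0.8,0,-1],[0,0,0.8,0,-1],[0,0,0.8,0,-1],[0,0,0.4,0,-1],[-0.7,-0.1,0,0,-1],[-0.7,-0.1,0,0,-1],[-0.7,-0.1,0,0,-1],[-0.7,-0.1,0,0,-1],[-0.7,-0.1,0,0,-1],[-0.7,-0.1,0,0,-1],[-0.7,-0.1,0,0,-1],[-0.55,-0.1,0,0,-1],[0,0,0,0,-1],[0,0,0,0,-1]],
  ],
)

```text
time_s: 14.5
position: [0.4591, -0.0632, 0.2402]
tcp_rot: [[0.941, 0.338, 0.001], [0.338, -0.941, -0.0], [0.001, 0.001, -1.0]]
force: [0.2, -0.2, 0.5]
opening: 1.001
```

```bash
python3 - <<'E'
from h import *
a=[]
for c in ["top","side"]:
    d=imaging.capture(c); u,v=map(int,pix(d,[.55,-.05,.08]))
    a.append(cv2.resize(d["img"][v-80:v+80,u-80:u+80],None,fx=2.4,fy=2.4))
    for n in ["sample_band","mirror_grip","lens","mirror","stage_top"]:
        print(c,n,[(np.round(r["at"],3).tolist(),round(r["conf"],2)) for r in mark_of(c,n)[:2]])
cv2.imwrite("pics/placed.png",np.hstack(a)); s=bot.read_state();print(s["position"],s["force"])
E
```

```text
top sample_band [([0.619, -0.04, 0.076], 0.56), ([0.629, 0.362, 0.009], 0.35)]
top mirror_grip []
top lens [([0.51, -0.176, 0.073], 0.87)]
top mirror []
top stage_top [([0.623, -0.041, 0.018], 0.81)]
side sample_band [([0.626, -0.04, 0.078], 0.97)]
side mirror_grip [([0.46, -0.056, 0.146], 0.57)]
side lens [([0.507, -0.178, 0.076], 0.66)]
side mirror [([0.458, -0.061, 0.073], 0.71)]
side stage_top [([0.622, -0.036, 0.02], 0.66), ([0.508, -0.178, 0.074], 0.2)]
[ 0.45851596 -0.06293185  0.23979657] [-0.39538034 -0.46996261  0.28171419]
```

View pics/placed.png

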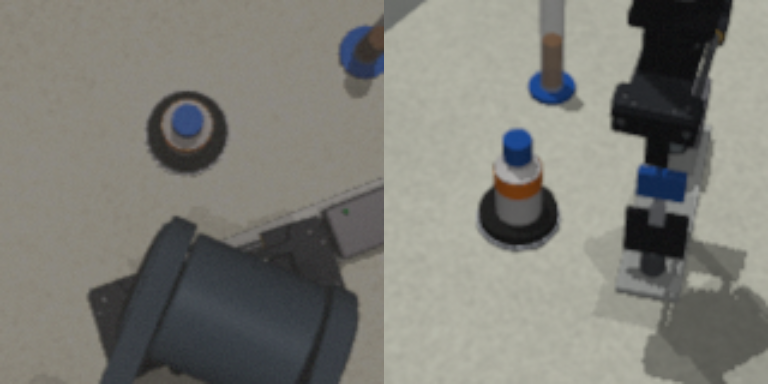

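The bottle stands upright and centred on the stage. Next I align the jaws with the mirror's facing direction (about -66.6°), go down and grip.

>>> send_rows(
  plan=[
    [[-0.02,0,0,0.65,-1],[0,0,-0.6,0,-1],[0,0,-0.8,0,-1],[0,0,-0.8,0,-1],[0,0,-0.6,0,-1],[0,0,-0.3,0,-1],[0,0,0,0,-1],[0,0,0,0,1],[0,0,0,0,1],[0,0,0,0,1],[0,0,0,0,1],[0,0,0,0,1],[0,0,0,0,1],[0,0,0,0,1],[0,0,0,0,1],[0,0,0,0,1],[0,0,0,0,1],[0,0,0,0,1],[0,0,0,0,1],[0,0,0,0,1]],
  ],
)

```text
time_s: 17.1
position: [0.4578, -0.0629, 0.1468]
tcp_rot: [[0.917, 0.399, -0.0], [0.399, -0.917, 0.0], [-0.0, -0.0, -1.0]]
force: [-1.0, 0.1, -0.5]
opening: 0.135
```

>>> send_rows(
  plan=[
    [[0,0,0,0,1],[0,0,0,0,1],[0,0,0,0,1],[0,0,0,0,1]],
  ],
)

```text
time_s: 17.5
position: [0.4578, -0.0629, 0.1468]
tcp_rot: [[0.917, 0.399, -0.0], [0.399, -0.917, 0.0], [-0.0, -0.0, -1.0]]
force: [0.7, 1.4, -0.5]
opening: 0.135
```

The fingers closed to 11.7 mm on the 12 mm bar. Needed turn: half-way between 8.0° and -66.5° is -29.25°, so +0.65 rad.

>>> send_rows(
  plan=[
    [[0,0,0,0.5,1],[0,0,0,0.5,1],[0,0,0,0.5,1],[0,0,0,0.5,1],[0,0,0,0.5,1],[0,0,0,0.5,1],[0,0,0,0.5,1],[0,0,0,0.5,1],[0,0,0,0.5,1],[0,0,0,0.5,1],[0,0,0,0.5,1],[0,0,0,0.5,1],[0,0,0,0.5,1],[0,0,0,0,1],[0,0,0,0,1],[0,0,0,0,1],[0,0,0,0,1],[0,0,0,0,1]],
  ],
)

```text
time_s: 19.3
position: [0.4582, -0.0632, 0.1468]
tcp_rot: [[0.488, 0.873, 0.001], [0.873, -0.488, -0.001], [-0.0, 0.001, -1.0]]
force: [1.5, -1.5, -3.9]
opening: 0.135
```

```bash
python3 - <<'E'
from h import *
a=[]
for c in ["top","side"]:
    d=imaging.capture(c); u,v=map(int,pix(d,[.5,-.06,.08]))
    w=80 if c=="top" else 55
    a.append(cv2.resize(d["img"][v-w:v+w,u-w:u+w],(384,384),interpolation=cv2.INTER_CUBIC))
    for n in ["sample_band","mirror_grip","lens","mirror","green_bottle","amber_bottle","cylinder","jar"]:
        print(c,n,[(np.round(r["at"],3).tolist(),round(r["conf"],2)) for r in mark_of(c,n)[:1]])
    m=masks_of(c,"mirror")
    if m:
        m=m[0]["region"]; print(c,m.sum(),np.argwhere(m).mean(0))
cv2.imwrite("pics/turn.png",np.hstack(a)); s=bot.read_state();R=s["tcp_rot"];print(s["position"],s["force"],s["moment"],s["opening"],np.degrees(np.arctan2(R[1,1],R[0,1])))
E
```

```text
top sample_band [([0.619, -0.041, 0.076], 0.57)]
top mirror_grip []
top lens [([0.506, -0.178, 0.074], 0.74)]
top mirror []
top green_bottle [([0.629, 0.363, 0.008], 0.92)]
top amber_bottle [([0.519, 0.373, 0.0], 0.66)]
top cylinder [([0.713, -0.236, -0.004], 0.61)]
top jar [([0.653, -0.426, 0.0], 0.59)]
top 6660 [223.53258258 142.96381381]
side sample_band [([0.628, -0.042, 0.074], 0.68)]
side mirror_grip [([0.455, -0.057, 0.147], 0.85)]
side lens []
side mirror [([0.458, -0.061, 0.073], 0.67)]
side green_bottle [([0.625, 0.36, 0.005], 0.88)]
side amber_bottle []
side cylinder [([0.717, -0.236, -0.001], 0.58)]
side jar [([0.717, -0.234, 0.001], 0.33)]
side 505 [242.66534653 316.9960396 ]
[ 0.45809886 -0.06318328  0.14685219] [ 2.4305387  -5.03390519 -3.83473202] [-0.72374153 -0.40630892 -0.11525953] 0.13347331513741506 -29.21475288784575
```

View pics/turn.png

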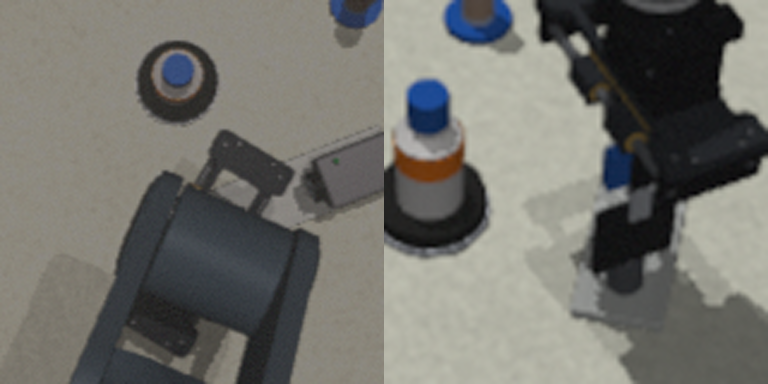

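The picture shows the mirror turned with the fingers, the bottle untouched, and the camera head clear. I'll check the mirror angle itself by overlaying the predicted frame on the side view.

```bash
python3 - <<'E'
from h import *
d=imaging.capture("side"); img=d["img"]; m=(cv2.cvtColor(img,cv2.COLOR_BGR2GRAY)<45)
c=np.array([.458,-.063])
f=7
u0,v0=265,205
crop=cv2.resize(img[v0:v0+70,u0:u0+90],None,fx=f,fy=f,interpolation=cv2.INTER_CUBIC)
for deg,col in [(-39,(0,0,255)),(-29.2,(0,255,0)),(-19,(255,0,0))]:
    a=np.radians(deg); n=np.array([np.cos(a),np.sin(a)]); y=np.array([-n[1],n[0]])
    P=[np.r_[c-n*.006+s*y*.033,z] for s,z in[(-1,.042),(1,.042),(1,.108),(-1,.108)]]
    q=np.array([(pix(d,p)-[u0,v0]+.5)*f for p in P]).astype(int)
    cv2.polylines(crop,[q],True,col,1)
cv2.imwrite("pics/ang.png",crop)
E
```

```text
(no output)
```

View pics/ang.png

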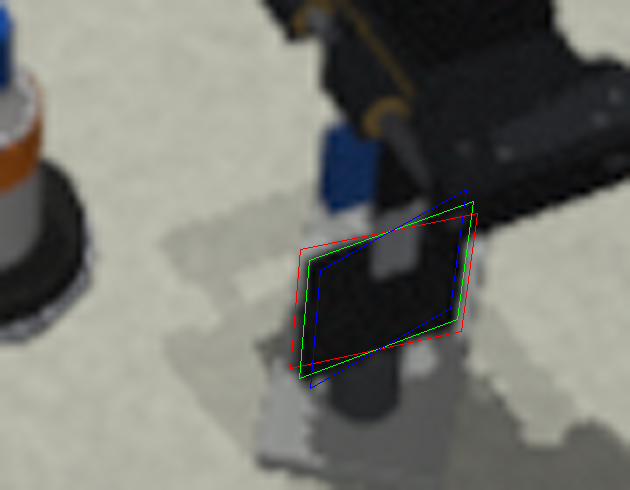

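The frame fits the green overlay (-29.2°) well and clearly not the ±10° ones, while the tolerance is about ±4°. Handing in.

```bash
python3 -c "
from rig import bot
print(bot.hand_in())"
```

```text
the job is handed in; nothing more can be done
None
```

I stood the orange-band bottle on the stage and let go. Then I gripped the mirror's blue bar, turned it 0.65 rad anticlockwise and handed in while still holding it. The hand-in gives no verdict, so whether it passed isn't confirmed.

**Last checks:**
- **Bottle:** it looks upright in the pictures. It was placed and seen within about 1–6 mm of the stage centre (limit 18 mm), and the gripper is well clear of it.
- **Mirror angle:** the jaws are at -29.2° against a computed -29.25°. The side-view overlay of the mirror frame fits that angle and is clearly off at ±10°; about ±4° is allowed.
- **Grip:** the fingers closed to 11.7 mm on the 12 mm bar and hold still.
- **Bystanders:** the green bottle and the cylinder were found where they started in both views. The amber bottle and the jar were confirmed in the top view only.

**Disagreements:**
- **Side view:** at the last look the network missed the amber bottle and gave the cylinder's position for the jar, at low confidence (0.33).
- **Top view:** the gripper hid the mirror, so its angle was checked from the side only.
- **Bottle position:** the two cameras differed by about 9 mm in x (0.619 and 0.628 m), on either side of the 0.622 m where I set it down.

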